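Line up a vacuum filtration manifold

TASK

The last user left the three valves of the vacuum filtration manifold half-way; set them so that vacuum will draw only through the station that carries the filter funnel. With a fingertip, push that station's lever round until its valve is fully open (lever in line with its branch pipe, pointing to the front) and push the levers of the two stations with dust caps until their valves are fully shut (lever straight across the pipe). Push gently; do not grip or lift anything, and leave the funnel, the caps and everything else on the desk where they are.

Things in the scene. Friction and masses are not known exactly. Their poses are not given: they have to be found in the camera images.
- manifold: steel manifold fixed on the desk, 510 mm long in y, 215 mm deep. Origin: on the desk under the middle valve's stem; x points from levers to stations (away from the robot), y along the header pipe to the left, z up. Header (tees up to z = 45 mm) at x = -46 mm; branch pipes run in x through valves (x = 0, top 45 mm) to station posts. Gauge at x = -46, y = -258 mm, top z = 95 mm. Only the levers move
- valve_left (a joint): left (+y of the manifold) valve lever, rad; turns level about an upright stem, between stops, stays where left (friction 2 N at 65 mm). 0 = shut: across its pipe, pointing to manifold +y; 1.571 = fully open: in line, pointing to manifold -x; grows anticlockwise from above. Arm 95 mm long from the stem axis; outer 64 mm a black sleeve 16 mm wide, 73.5 to 86.5 mm above the desk, sides free; it flexes about 1 mm per 2.3 N
- valve_middle (a joint): middle valve lever, rad; turns level about an upright stem, between stops, stays where left (friction 2 N at 65 mm). 0 = shut: across its pipe, pointing to manifold +y; 1.571 = fully open: in line, pointing to manifold -x; grows anticlockwise from above. Arm 95 mm long from the stem axis; outer 64 mm a black sleeve 16 mm wide, 73.5 to 86.5 mm above the desk, sides free; it flexes about 1 mm per 2.3 N
- valve_right (a joint): right (-y of the manifold) valve lever, rad; turns level about an upright stem, between stops, stays where left (friction 2 N at 65 mm). 0 = shut: across its pipe, pointing to manifold +y; 1.571 = fully open: in line, pointing to manifold -x; grows anticlockwise from above. Arm 95 mm long from the stem axis; outer 64 mm a black sleeve 16 mm wide, 73.5 to 86.5 mm above the desk, sides free; it flexes about 1 mm per 2.3 N
- axis_left (a point): point on the upright stem axis of the left (+y of the manifold) valve at the lever's mid-height, 80 mm above the desk (manifold x = 0, y = +150 mm); axes as the manifold's
- axis_middle (a point): point on the upright stem axis of the middle valve at the lever's mid-height, 80 mm above the desk (manifold x = 0, y = 0 mm); axes as the manifold's
- axis_right (a point): point on the upright stem axis of the right (-y of the manifold) valve at the lever's mid-height, 80 mm above the desk (manifold x = 0, y = -150 mm); axes as the manifold's
- seat_left (a point): centre of the left (+y of the manifold) station's round seat (68 mm across, floor 64 mm and lip 68 mm above the desk), 98 mm behind (manifold +x) the valve stem that belongs to it, straight in front of it
- seat_middle (a point): centre of the middle station's round seat (68 mm across, floor 64 mm and lip 68 mm above the desk), 98 mm behind (manifold +x) the valve stem that belongs to it, straight in front of it
- seat_right (a point): centre of the right (-y of the manifold) station's round seat (68 mm across, floor 64 mm and lip 68 mm above the desk), 98 mm behind (manifold +x) the valve stem that belongs to it, straight in front of it
- filter_funnel: plain steel filter funnel, an open cup 61 mm across and 60 mm tall, standing loose on one station's seat: the station in use. Origin: centre of its underside
- dust_cap_1: low round steel dust cap with a small knob, 66 mm across and 26 mm tall, lying loose on the seat of an idle station. Origin: centre of its underside
- dust_cap_2: low round steel dust cap with a small knob, 66 mm across and 26 mm tall, lying loose on the seat of an idle station. Origin: centre of its underside
- vial: white vial with a screw cap, 32 mm across and 96 mm tall, standing on the desk between the left and middle station posts; bystander. Origin: centre of its underside
- cup: small open sample cup, 45 mm across and 38 mm tall, standing on the desk between the middle and right station posts; bystander. Origin: centre of its underside
- timer: bench timer with a knob, 62x62x43 mm, to the right of the manifold; bystander. Origin: centre of its underside
- tube: capped sample tube, 94 mm long and 18 mm thick, lying to the left of the manifold; bystander. Origin: centre of its underside
- pen: black pen, 138 mm long and 13 mm thick, lying to the right of the manifold; bystander. Origin: centre of its underside
- tape: roll of tape lying flat, 95 mm across and 24 mm tall, to the left of the manifold; bystander. Origin: centre of its underside
- stapler: stapler, 136 mm long and 52 mm tall, to the right, near the robot; bystander. Origin: centre of its underside
There are look-alikes about, which are no part of the job. What is shaped like the filter_funnel but green is not meant.

How it is judged:
At the end, for the whole second after the job is handed in: the valve in front of the filter funnel reads more than 1.42 rad (within about 8.5 degrees of fully open), the other two less than 0.15 rad (within about 8.5 degrees of shut), the levers are still, and the funnel stands upright within 15 mm of its seat's centre (((horizontal distance between filter_funnel and seat_left below 0.015 m and value of joint valve_left above 1.42 rad and value of joint each of valve_middle, valve_right below 0.15 rad) or (horizontal distance between filter_funnel and seat_middle below 0.015 m and value of joint each of valve_left, valve_right below 0.15 rad and value of joint valve_middle above 1.42 rad) or (horizontal distance between filter_funnel and seat_right below 0.015 m and value of joint each of valve_left, valve_middle below 0.15 rad and value of joint valve_right above 1.42 rad)) and angle between filter_funnel's own z axis and vertical below 0.1 rad and velocity of joint valve_left between -0.05 and 0.05 rad/s and velocity of joint valve_middle between -0.05 and 0.05 rad/s and velocity of joint valve_right between -0.05 and 0.05 rad/s); the robot touches nothing.
It fails at once if a lever is gripped or forced, or the manifold is hit (more than 40 N between robot and manifold) (contact force between any of the fingers, the arm and manifold above 40 N).
It fails at once if the filter funnel or a dust cap is lifted or shifted more than 12 mm (distance of any of filter_funnel, dust_cap_1, dust_cap_2 from where it was at the start of the episode above 0.012 m).
It fails at once if a bystander is lifted or shifted more than 25 mm (distance of any of vial, cup, timer, tube, pen, tape, stapler from where it was at the start of the episode above 0.025 m).
It also fails if it takes over 43 s, if anything falls off the work surface, if the arm or the gripper's body presses on something with over 40 N, if the wrist force passes 120 N, or if a joint passes its speed limit or range.

ROBOT

A 7-joint arm with a two-finger parallel gripper is mounted at the origin on the work surface; the furniture and walls round the work are solid. World frame = base frame: x ahead of the robot, y to its left, z up, the work surface at z = 0. Lengths are in m, angles in rad, forces in N, time in s.
With the tool pointing down it reaches from about 0.425 to 0.875 m from the base axis. Payload 4.7 kg.
Tool frame: the origin (TCP) lies at the very end of the fingers, on their centre line; the grasp point (between the pads) lies 19 mm behind it; x points along the fingers, y is the direction in which the jaws open and shut, and the axes are right-handed (so a half turn about x gives the same grasp; the last joint's range is limited). The gripper opens to 87 mm and grips with 3 to 60 N. Pads are 19 mm wide; open, the fingers measure 117 mm over their backs; the gripper's body (75 mm by 190 mm) begins 51 mm behind the grasp point.
Start: joints at [1.238, 0.321, -0.07, 1.45, 0.023, 1.371, -0.057], TCP at [0.221, -0.611, 0.187] pointing down, gripper open.
Joint ranges: [-2.86, 2.86], [-0.3, 2.09], [-1.38, 1.24], [0.06, 2.45], [-1.56, 4.7], [0.09, 2.05], [-2.69, 2.69]. Speed limits (rad/s): [2.57, 2.57, 3.14, 3.14, 3.14, 3.14, 3.14].

INTERFACE

Orientations are given as a rotation vector (axis times angle).
In Python, from bench import ctrl gives the robot as it stands.
- The arm moves only by the tool step_arm, never from a script. Its argument "increments" is one flat list of numbers, 6 for each row, row after row: the shift along the tool's x, y, z in cm, then the turn, a rotation vector about the tool's x, y, z in rad. In form: [tx, ty, tz, ax, ay, az, tx, ty, tz, ax, ay, az, ...]. A call has 1 to 12 rows; each row shifts and turns the commanded pose from where the row before left it, along the tool's axes as they then stand; what a row does not reach is not made up. A row lasts 1/8 s, in which the tool goes at most 62.5 mm and 10.7 degrees, less where a joint would pass 70% of its speed; a pose out of reach is approached as far as the arm can. A call with a gripper value outside its range is refused whole. "fingers" is the opening in per cent of the stroke, from 0 (shut) to 100 (fully open), set as the call begins (left out, the last holds). The fingers move at their own pace and stop on an object; "force" is the grip in N (left out, the last holds). Time passes only in rows, so rows that do not move let the fingers close. It gives the time, the measured TCP pose, the force and the opening at its end, in the units of the state.
- ctrl.get_state(): the state, without advancing time (a new reading comes with each control period).
- ctrl.get_image(name): name is "scene" or "top" or "wrist"; returns the picture (384x512x3 uint8, red, green, blue); there is no depth.
- ctrl.camera_params(name): a dict with "vertical_fov" (degrees; the focal length in pixels is half the picture's height over the tangent of half this angle, whatever the lens; pixels are square), "cx", "cy" (the principal point, pixels), "R" (3x3) and "t" (3): a world point X has camera coordinates R X + t. Camera axes: x right, y down, z forward; pixel columns grow to the right and rows downward; lengths in m; the calibration is good to about 2 mm. A picture is of the moment at which its call begins: read the wrist's pose just before it. camera_params takes no time and is no camera call; for the wrist camera it gives the pose at the moment of the call.
- ctrl.close_job(): hands the job in, once; it reports no verdict.
Trained networks look in the newest picture that a camera, given by its name, has taken for a name from the list of things; names that differ only in an ending like _2 or _b are one class to them, and where a whole thing is asked for, a point or a joint stands for the part that bears it (a point fixed in the world has none). Each returns a list of dicts, best first, with "score" (0 to 1); they miss things now and then, are a little off and sometimes report something else, mostly with a low value. They report only what shows in the picture. A call takes as long as a camera call. They do not tell look-alikes from the thing itself.
- ctrl.search_frame(camera, name): "xyz" ([x, y, z] in m, in the coordinates of the camera as it stood for that picture, good to about 4 mm: the middle of the surface that is visible of it).
- ctrl.silhouettes(camera, name): "pixels" (384x512 bool, what is visible of it).
- ctrl.spot_point(camera, name): "xyz" ([x, y, z] in m, in the coordinates of the camera as it stood for that picture, good to about 4 mm: a listed point, or the origin of a listed thing).
The state is a dict: "time": time; "joint_positions": joint angles; "qd": joint speeds; "joint_torque": joint torques, N m; "position": TCP position; "tool_rot": TCP orientation; "ft_force": force on the tool from outside, world axes, zero at the start; "torque": the same for the moment, N m; "grip_width": opening from 0.0 (shut) to 1.0 (fully open).
Only numpy, scipy, OpenCV 4.12 (cv2) and the standard library are available. Lean on these libraries where they do the work, as an engineer would, in place of code of your own. Each camera call takes 0.05 s, during which the arm holds its last target.

## Working session

There is one attempt and no reset: what is moved stays moved. The work goes in short steps, Python scripts to look and compute and a tool call to move; the robot and the scene stay as the last step left them, time stands still between calls to the robot, and variables do not carry over. Pictures are saved under pics/ and viewed, and the job is handed in when it is done.

Besides the shell and the picture viewer there is one more tool, called after "Call:" by a JSON object that holds its "op" and its "data". step_arm: Moves the arm, as the interface text tells. Its arguments: {"type":"object","properties":{"increments":{"type":"array","items":{"type":"number"}},"fingers":{"type":"number"},"force":{"type":"number"}},"required":["increments"]}

```bash
ls; mkdir -p pics; cat > h.py <<'E'
import numpy as np,cv2
from scipy.spatial.transform import Rotation as Ro
from bench import ctrl
def save(n,im): cv2.imwrite('pics/'+n+'.png',im[...,::-1])
def w(cam,xyz):
    p=ctrl.camera_params(cam); return np.array(p['R']).T@(np.array(xyz)-np.array(p['t']))
def pix(cam,X):
    p=ctrl.camera_params(cam); c=np.array(p['R'])@np.array(X)+np.array(p['t']); f=192/np.tan(np.radians(p['vertical_fov'])/2)
    return np.array([p['cx']+f*c[0]/c[2],p['cy']+f*c[1]/c[2]])
def ray(cam,uv,z):
    p=ctrl.camera_params(cam); f=192/np.tan(np.radians(p['vertical_fov'])/2);R=np.array(p['R'])
    d=R.T@np.array([(uv[0]-p['cx'])/f,(uv[1]-p['cy'])/f,1]); o=-R.T@np.array(p['t']); return o+d*(z-o[2])/d[2]
E
python3 - <<'E'
from h import *
for c in ['scene','top']:
    save(c+'0',ctrl.get_image(c))
    for n in ['axis_left','axis_middle','axis_right','seat_left','seat_middle','seat_right','filter_funnel','manifold']:
        for r in ctrl.spot_point(c,n)[:3]: print(c,n,round(r['score'],2),w(c,r['xyz']).round(4),pix(c,w(c,r['xyz'])).round())
s=ctrl.get_state();print(s['time'],s['position'],s['tool_rot'],s['grip_width'],Ro.from_rotvec(s['tool_rot']).as_matrix().round(3))
E
```

```text
pics
scene axis_left 0.75 [0.5549 0.1239 0.0806] [229. 217.]
scene axis_left 0.37 [ 0.507  -0.171   0.0846] [287. 180.]
scene axis_middle 0.61 [0.6537 0.1136 0.064 ] [210. 209.]
scene axis_middle 0.6 [ 0.5289 -0.0207  0.0783] [260. 199.]
scene axis_right 0.86 [ 0.5092 -0.1708  0.0824] [286. 180.]
scene seat_left 0.57 [0.6527 0.1092 0.0658] [211. 209.]
scene seat_left 0.3 [ 0.4012 -0.5359  0.002 ] [349. 164.]
scene seat_middle 0.71 [ 0.6251 -0.0377  0.0627] [242. 191.]
scene seat_right 0.81 [ 0.6033 -0.1838  0.0638] [268. 175.]
scene filter_funnel 0.72 [0.7832 0.0372 0.002 ] [199. 201.]
scene manifold 0.88 [ 0.5337 -0.0181  0.0007] [259. 215.]
top axis_left 0.85 [0.5569 0.1251 0.0794] [207. 201.]
top axis_middle 0.72 [ 0.5277 -0.0212  0.08  ] [249. 209.]
top axis_right 0.88 [ 0.5084 -0.1721  0.0766] [293. 215.]
top seat_left 0.57 [0.6488 0.1126 0.0633] [211. 175.]
top seat_left 0.51 [ 0.665   0.0381 -0.0034] [233. 172.]
top seat_middle 0.78 [ 0.6244 -0.0377  0.058 ] [254. 182.]
top seat_right 0.72 [ 0.6093 -0.1869  0.0623] [297. 186.]
top seat_right 0.38 [ 0.5311 -0.0264 -0.0016] [251. 209.]
top filter_funnel 0.8 [0.6483 0.1149 0.066 ] [210. 175.]
top filter_funnel 0.74 [ 0.7821  0.0368 -0.0041] [234. 140.]
top manifold 0.81 [ 0.5289 -0.024  -0.0032] [251. 209.]
0.9 [ 0.22090597 -0.61134713  0.18750874] [ 2.03287426  0.35592443 -2.03291776] 1.0004973290018444 [[ 0.    0.34 -0.94]
 [-0.   -0.94 -0.34]
 [-1.    0.    0.  ]]
```

```bash
python3 - <<'E'
from h import *
for c in ['scene','top']:
    im=cv2.imread(f'pics/{c}0.png')
    cr=im[130:280,150:350] if c=='scene' else im[130:270,150:350]
    cv2.imwrite(f'pics/{c}0c.png',cv2.resize(cr,None,fx=4,fy=4,interpolation=cv2.INTER_CUBIC)[:600])
E
```

```text
(no output)
```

View pics/top0.png

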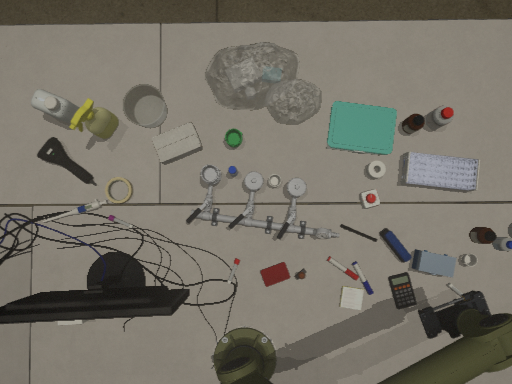

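View pics/scene0.png

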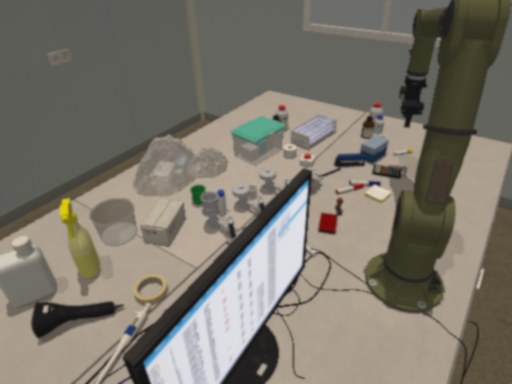

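```bash
echo
```

```text
(no output)
```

View pics/top0c.png

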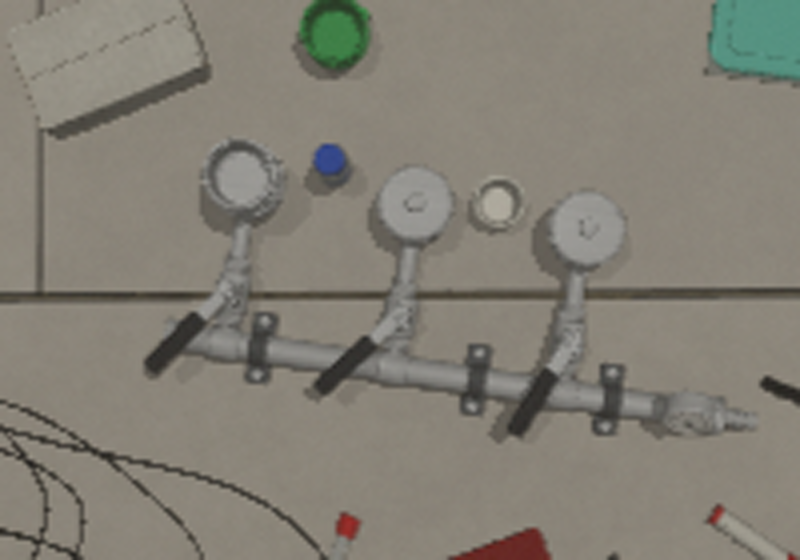

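View pics/scene0c.png

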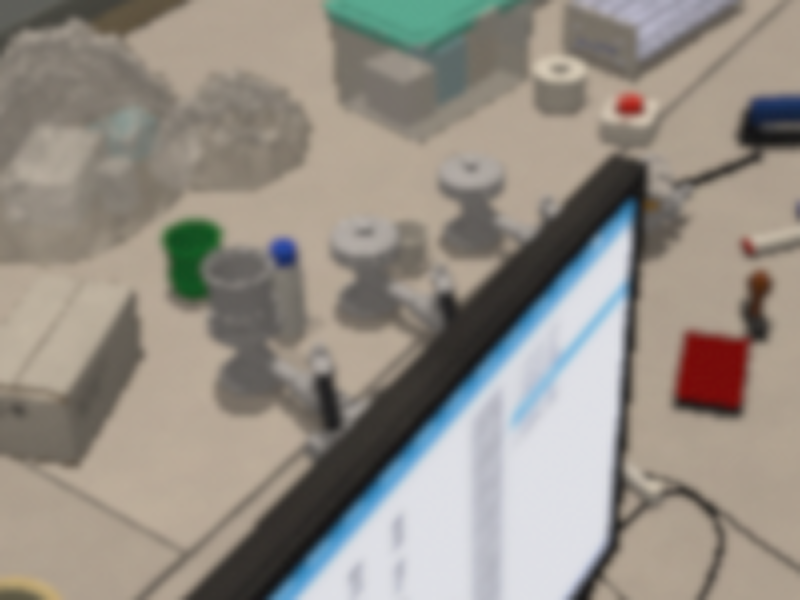

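The funnel candidates are the steel cup on the left station (top px 210,175) and a green cup on the desk (top px 234,140), which is the look-alike. The middle (254,182) and right (297,186) stations carry flat caps with knobs. So the left valve must open and the middle and right must shut. Next I'll fit the manifold pose and work out the clearance to the monitor.

```bash
cat >> h.py <<'E'
def fit(P,Q):
    a=P-P.mean(0);b=Q-Q.mean(0); th=np.arctan2((a[:,0]*b[:,1]-a[:,1]*b[:,0]).sum(),(a*b).sum())
    R=np.array([[np.cos(th),-np.sin(th)],[np.sin(th),np.cos(th)]]); t=Q.mean(0)-R@P.mean(0); return th,t,Q-(P@R.T+t)
E
python3 - <<'E'
from h import *
P=np.array([[0,.15],[0,0],[0,-.15],[.098,.15],[.098,0],[.098,-.15],[0,0]])
Q=np.array([[.5564,.1245],[.5283,-.021],[.5088,-.1714],[.650,.1115],[.6247,-.0377],[.6063,-.1854],[.5310,-.022]])
print(fit(P,Q))
for z in (0,.2,.4,.5): print(z,[ray('top',u,z).round(3) for u in ((188,292),(0,310),(116,278),(184,300))])
p=ctrl.camera_params('top');print(-np.array(p['R']).T@np.array(p['t']))
# monitor corners in scene: top right corner (308,172), bottom right (308,265)
for z in (.2,.3,.4,.5): print(z,ray('scene',(308,172),z).round(3),ray('scene',(305,268),z-.3).round(3))
E
```

```text
(np.float64(-0.1527497799547383), array([ 0.53070332, -0.02239514]), array([[ 0.00287321, -0.00135832],
       [-0.00240332,  0.00139514],
       [ 0.00092015, -0.00075139],
       [-0.00038572,  0.00055301],
       [-0.00286225, -0.00039352],
       [ 0.00156122,  0.00015994],
       [ 0.00029668,  0.00039514]]))
0 [array([0.234, 0.202, 0.   ]), array([0.171, 0.881, 0.   ]), array([0.284, 0.462, 0.   ]), array([0.205, 0.216, 0.   ])]
0.2 [array([0.265, 0.171, 0.2  ]), array([0.21, 0.77, 0.2 ]), array([0.31, 0.4 , 0.2 ]), array([0.24 , 0.184, 0.2  ])]
0.4 [array([0.297, 0.14 , 0.4  ]), array([0.249, 0.659, 0.4  ]), array([0.335, 0.339, 0.4  ]), array([0.275, 0.151, 0.4  ])]
0.5 [array([0.313, 0.125, 0.5  ]), array([0.268, 0.604, 0.5  ]), array([0.348, 0.308, 0.5  ]), array([0.293, 0.135, 0.5  ])]
[ 0.50127781 -0.05799187  1.69366755]
0.2 [ 0.385 -0.099  0.2  ] [ 0.306  0.032 -0.1  ]
0.3 [0.316 0.042 0.3  ] [0.266 0.116 0.   ]
0.4 [0.247 0.183 0.4  ] [0.226 0.201 0.1  ]
0.5 [0.178 0.324 0.5  ] [0.187 0.285 0.2  ]
```

Call:
{"op": "step_arm", "data": {"increments": [-4,0,0,0.168,0,0,-4,0,0,0.168,0,0,-4,0,0,0.168,0,0], "fingers": 0, "force": 20}}

```text
time: 1.27
position: [0.2209, -0.6112, 0.3088]
tool_rot: [-2.137, 0.174, 2.137]
ft_force: [-0.1, 0.1, 0.0]
grip_width: 0.744
```

Call:
{"op": "step_arm", "data": {"increments": [0,-5,-1.4,0,0,0,0,-5,-1.4,0,0,0,0,-5,-1.4,0,0,0,0,-5,-1.4,0,0,0,0,-5,-1.4,0,0,0,0,-5,-1.4,0,0,0,0,-5,-1.4,0,0,0,0,-5,-1.4,0,0,0,0,-5,-1.4,0,0,0,0,-5,-1.4,0,0,0,0,-5,-1.4,0,0,0,0,-5,-1.4,0,0,0]}}

```text
time: 2.78
position: [0.4813, -0.0435, 0.3078]
tool_rot: [-2.141, 0.17, 2.139]
ft_force: [0.6, -0.1, -0.6]
grip_width: 0.002
```

```bash
python3 - <<'E'
from h import *
for c in ['wrist','scene']:
    save(c+'1',ctrl.get_image(c))
c='wrist'
for n in ['axis_left','axis_middle','axis_right','seat_left','seat_middle','seat_right','filter_funnel','manifold']:
        for r in ctrl.spot_point(c,n)[:2]: print(c,n,round(r['score'],2),w(c,r['xyz']).round(4),pix(c,w(c,r['xyz'])).round())
s=ctrl.get_state();print(s['time'],s['position'],s['tool_rot'],s['grip_width'],s['ft_force'],Ro.from_rotvec(s['tool_rot']).as_matrix().round(3))
E
```

```text
wrist axis_left 0.77 [0.5557 0.1295 0.0802] [133. 136.]
wrist axis_middle 0.68 [ 0.5335 -0.0204  0.0815] [237. 136.]
wrist axis_right 0.55 [ 0.5089 -0.1754  0.0776] [345. 135.]
wrist seat_middle 0.67 [0.653  0.1072 0.0636] [129.  63.]
wrist filter_funnel 0.85 [0.6562 0.1078 0.0605] [129.  61.]
wrist manifold 0.85 [ 0.533  -0.0283  0.0021] [243. 132.]
wrist manifold 0.5 [ 0.4409 -0.4101  0.0007] [472. 150.]
3.275 [ 0.48048747 -0.04627402  0.30743693] [-2.13837407  0.17126966  2.13849946] 0.003769727069045613 [-0.06186195 -0.32809745  0.02070116] [[-0.    -0.159 -0.987]
 [-0.    -0.987  0.159]
 [-1.     0.     0.   ]]
```

View pics/wrist1.png

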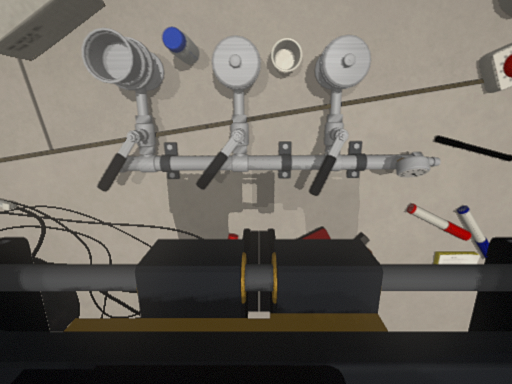

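View pics/scene1.png

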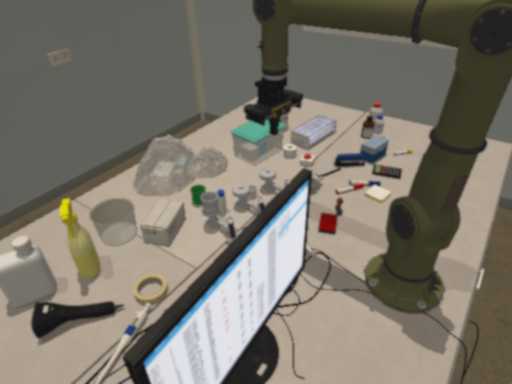

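```bash
python3 - <<'E'
from h import *
im=cv2.imread('pics/wrist1.png')
cv2.imwrite('pics/wrist1c.png',cv2.resize(im[110:210,80:380],None,fx=2.66,fy=2.66,interpolation=cv2.INTER_CUBIC))
hs=ctrl.silhouettes
for n in ['valve_left']:
    for r in hs('wrist',n)[:4]:
        m=r['pixels'];v,u=np.nonzero(m);print(n,r['score'],m.sum(),u.min(),u.max(),v.min(),v.max())
# dark sleeves
g=im.max(2); g2=(g<60).astype(np.uint8); n,l,st,c=cv2.connectedComponentsWithStats(g2[110:215,80:380])
for i in range(1,n):
    if st[i,4]>150:
        v,u=np.nonzero(l==i); pts=np.array([ray('wrist',(a+80,b+110),.0865)[:2] for a,b in zip(u,v)])
        m=pts.mean(0);U,S,V=np.linalg.svd(pts-m,full_matrices=False);d=V[0]; d=d*(-1 if d[0]>0 else 1); e=(pts-m)@d; e2=(pts-m)@V[1]
        print(st[i],m.round(4),d.round(3),e.min(),e.max(),np.ptp(e2),'stem est',(m+d*(e.max()-.095)).round(4),'ang',np.arctan2(-(d@[.988,-.152]),d@[.152,.988]))
P=np.array([[0,.15],[0,0],[0,-.15],[.098,.15],[.098,0],[.098,-.15],[0,0],[0,.15],[0,0],[0,-.15],[.098,.15]])
Q=np.array([[.5564,.1245],[.5283,-.021],[.5088,-.1714],[.650,.1115],[.6247,-.0377],[.6063,-.1854],[.5310,-.022],[.5557,.1295],[.5335,-.0204],[.5089,-.1754],[.6562,.1078]])
print(fit(P,Q))
E
```

```text
valve_left 0.89 790 98 141 131 190
[117  43  30  36 383] [0.4903 0.0227] [-0.677  0.736] -0.030328427543741765 0.030397096109402038 0.014322713185640507 stem est [ 0.5341 -0.0248] ang 0.8965653074563154
[ 19  44  27  37 381] [0.5115 0.166 ] [-0.704  0.71 ] -0.029288192428385547 0.0312132964028511 0.01463543714512776 stem est [0.5564 0.1207] ang 0.9337079724739008
[230  45  26  40 409] [ 0.4588 -0.1356] [-0.846  0.533] -0.02966471463444937 0.031150661572404523 0.015348279075688857 stem est [ 0.5128 -0.1696] ang 1.1617602549297228
(np.float64(-0.15801378578800981), array([ 0.53173455, -0.0224043 ]), array([[ 0.00106189, -0.00122697],
       [-0.00343455,  0.0014043 ],
       [ 0.00066901, -0.00086443],
       [-0.0021172 ,  0.00119402],
       [-0.00381365,  0.00012529],
       [ 0.00138991,  0.00055656],
       [-0.00073455,  0.0004043 ],
       [ 0.00036189,  0.00377303],
       [ 0.00176545,  0.0020043 ],
       [ 0.00076901, -0.00486443],
       [ 0.0040828 , -0.00250598]]))
```

View pics/wrist1c.png

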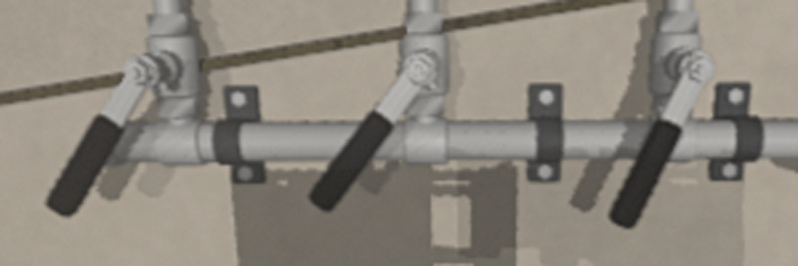

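The close view confirms that the steel funnel (120,58) is on the left station, with caps on the middle and right. The lever angles are about 0.93 (left), 0.90 (middle) and 1.16 (right). I'll do the middle lever first and come down in front and to its right.

Call:
{"op": "step_arm", "data": {"increments": [0,-1.8,1.5,0,0,0,0,-1.8,1.5,0,0,0,5,0,0,0,0,0,5,0,0,0,0,0,5,0,0,0,0,0,5,0,0,0,0,0,4.1,0,0,0,0,0,0,0,0,0,0,0,0,0,0,0,0,0], "fingers": 0}}

```text
time: 4.45
position: [0.4578, -0.0041, 0.0682]
tool_rot: [-2.143, 0.168, 2.137]
ft_force: [0.2, 0.2, -0.4]
grip_width: 0.005
```

```bash
cat >> h.py <<'E'
O=np.array([.5335,-.0235]); XM=np.array([.9876,-.157]); YM=np.array([.157,.9876])
def mf():
    s=ctrl.get_state(); d=np.array(s['position'][:2])-O; f=np.array(s['ft_force'])
    print('t',s['time'],'m(mm)',(d@XM*1000).round(1),(d@YM*1000).round(1),'z',round(s['position'][2]*1000,1),'F',f.round(1),'Fm',(f[:2]@XM).round(1),(f[:2]@YM).round(1))
E
python3 - <<'E'
from h import *
mf(); save('wrist2',ctrl.get_image('wrist'))
E
```

```text
t 4.45 m(mm) -77.8 7.3 z 68.2 F [ 0.2  0.2 -0.4] Fm 0.2 0.2
```

View pics/wrist2.png

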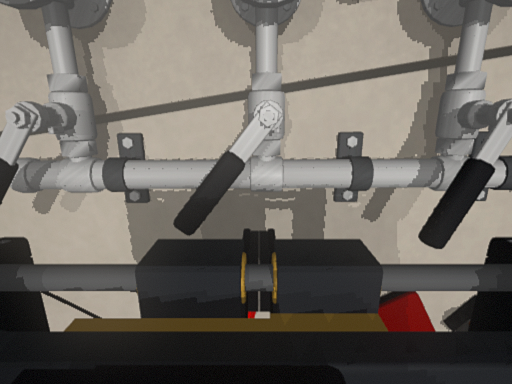

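The fingertip (259,250) is to the right of and below the middle lever's tip (185,228), and the lever is clear. I'll push it now.

Call:
{"op": "step_arm", "data": {"increments": [0,-0.45,-0.55,0,0,0,0,-0.45,-0.55,0,0,0,0,-0.45,-0.55,0,0,0,0,-0.45,-0.55,0,0,0,0,-0.45,-0.55,0,0,0,0,-0.45,-0.55,0,0,0,0,-0.45,-0.55,0,0,0,0,-0.45,-0.55,0,0,0,0,-0.45,-0.55,0,0,0,0,-0.45,-0.55,0,0,0]}}

```text
time: 5.75
position: [0.5185, 0.0312, 0.0664]
tool_rot: [-2.14, 0.169, 2.14]
ft_force: [-0.0, -0.3, -0.7]
grip_width: -0.0
```

```bash
python3 - <<'E'
from h import *
mf(); save('wrist3',ctrl.get_image('wrist'))
E
```

```text
t 5.75 m(mm) -23.4 51.7 z 66.4 F [-0.  -0.3 -0.7] Fm 0.0 -0.3
```

View pics/wrist3.png

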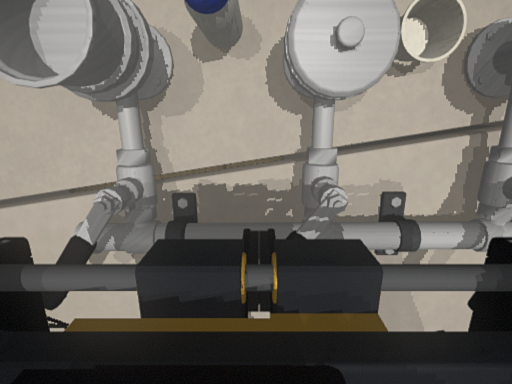

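```bash
python3 - <<'E'
from h import *
s=ctrl.get_state();p=np.array(s['position'])
print('tcp',pix('wrist',p),'up70',pix('wrist',p+[0,0,.07]))
for n,o in (('L',.15),('M',0),('R',-.15)):
    q=O+YM*o; print(n,pix('wrist',[*q,.08]))
    for r in (.031,.095):
        for a in (.9,.0,.3): print('  ',r,a,pix('wrist',[*(q+r*(-np.sin(a)*XM+np.cos(a)*YM)),.08]).round())
# sense top
save('top3',ctrl.get_image('top'))
im=cv2.imread('pics/top3.png');cv2.imwrite('pics/top3c.png',cv2.resize(im[130:270,150:350],None,fx=4,fy=4,interpolation=cv2.INTER_CUBIC))
E
```

```text
tcp [259.25769746 226.2474982 ] up70 [259.39300558 278.802665  ]
L [110.84547501 201.53832476]
   0.031 0.9 [ 88. 236.]
   0.031 0.0 [ 64. 202.]
   0.031 0.3 [ 68. 215.]
   0.095 0.9 [ 44. 299.]
   0.095 0.0 [-34. 202.]
   0.095 0.3 [-16. 241.]
M [339.33901482 201.54874883]
   0.031 0.9 [308. 236.]
   0.031 0.0 [292. 202.]
   0.031 0.3 [294. 215.]
   0.095 0.9 [250. 300.]
   0.095 0.0 [195. 202.]
   0.095 0.3 [203. 241.]
R [568.27159594 201.55919294]
   0.031 0.9 [529. 236.]
   0.031 0.0 [521. 202.]
   0.031 0.3 [520. 215.]
   0.095 0.9 [457. 300.]
   0.095 0.0 [423. 202.]
   0.095 0.3 [423. 241.]
```

View pics/top3c.png

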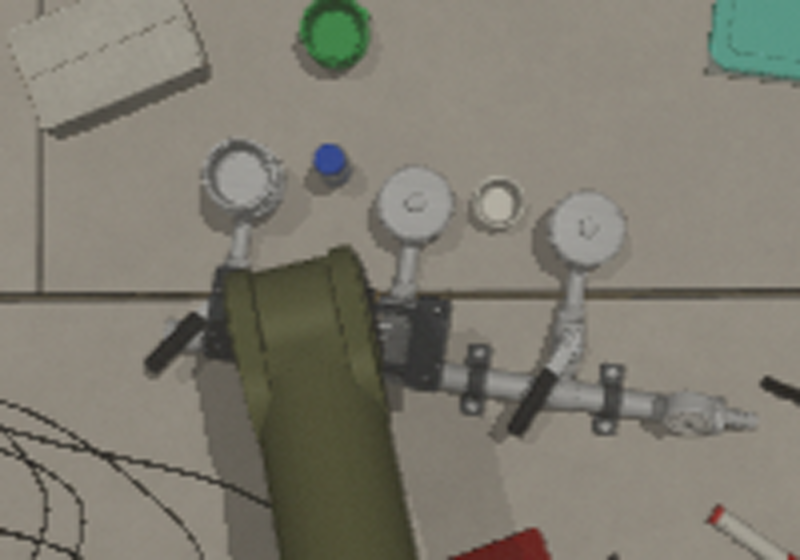

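```bash
python3 - <<'E'
from h import *
im=cv2.imread('pics/wrist3.png')
cv2.imwrite('pics/wrist3c.png',cv2.resize(im[170:320,200:400],None,fx=4,fy=4,interpolation=cv2.INTER_CUBIC))
E
```

```text
(no output)
```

View pics/wrist3c.png

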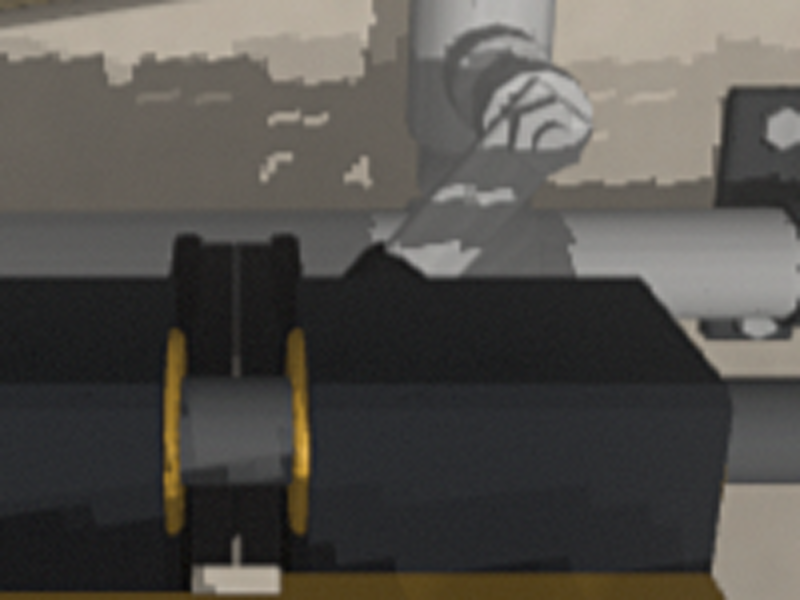

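```bash
python3 - <<'E'
from h import *
im=cv2.imread('pics/wrist3.png')
cv2.imwrite('pics/wrist3d.png',cv2.resize(im[160:310,0:200],None,fx=4,fy=4,interpolation=cv2.INTER_CUBIC))
im=cv2.imread('pics/wrist2.png')
cv2.imwrite('pics/wrist2d.png',cv2.resize(im[80:330,0:512],None,fx=1.56,fy=1.56,interpolation=cv2.INTER_CUBIC))
p=ctrl.camera_params('wrist');print(p, -np.array(p['R']).T@np.array(p['t']))
for r in ctrl.spot_point('wrist','valve_middle')[:2]: print(w('wrist',r['xyz']))
ctrl.get_image('wrist')
for n in ('axis_middle','axis_left'):
  for r in ctrl.spot_point('wrist',n)[:2]: print(n,w('wrist',r['xyz']),pix('wrist',w('wrist',r['xyz'])))
E
```

```text
{'vertical_fov': 66.79247756780299, 'cx': 258.61079675963094, 'cy': 198.77750405216852, 'R': array([[-1.57050479e-01, -9.87590090e-01, -9.80175958e-04],
       [-9.48457278e-01,  1.50550658e-01,  2.78860701e-01],
       [-2.75252499e-01,  4.47248617e-02, -9.60331062e-01]]), 't': array([0.11333084, 0.48860326, 0.41558695])} [0.59560933 0.01977781 0.26295989]Traceback (most recent call last):
  File "<stdin>", line 7, in <module>
ValueError: it knows: axis_left, axis_middle, axis_right, cup, dust_cap, filter_funnel, manifold, pen, seat_left, seat_middle, seat_right, stapler, tape, timer, tube, vial
```

View pics/wrist3d.png

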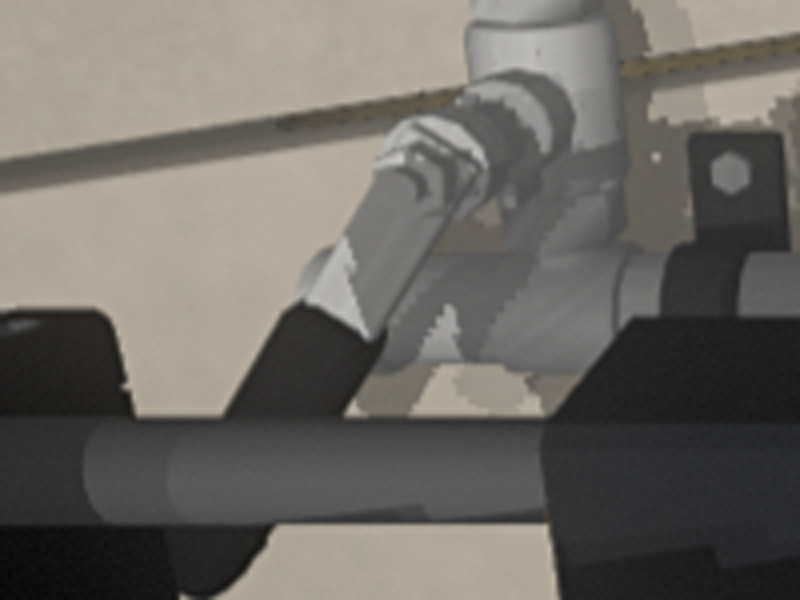

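View pics/wrist2d.png

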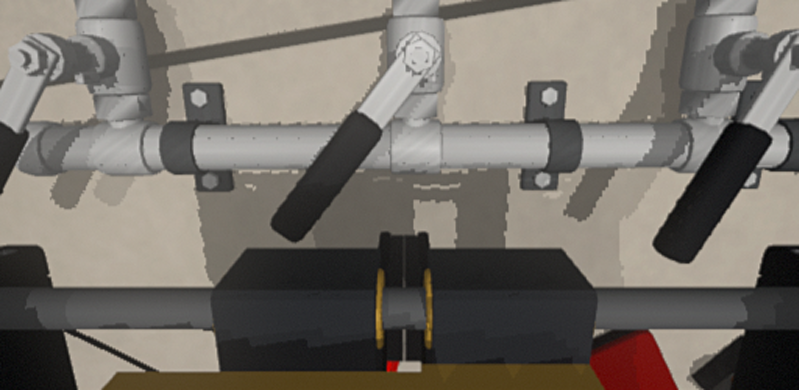

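The geometry is consistent, but the fingertip now looks past the lever and the lever barely moved. I'll back up to see it properly.

Call:
{"op": "step_arm", "data": {"increments": [-5,0,0,0,0,0,-5,0,2,0,0,0,-5,0,3,0,0,0,0,0,0,0,0,0]}}

```text
time: 6.35
position: [0.4701, 0.0396, 0.2209]
tool_rot: [-2.15, 0.17, 2.132]
ft_force: [0.4, 0.1, -1.0]
grip_width: 0.003
```

```bash
cat >> h.py <<'E'
def levers(name,cam='wrist'):
    im=ctrl.get_image(cam); save(name,im); g=im.max(2)
    for n,o in (('L',.15),('M',0),('R',-.15)):
        q=O+YM*o; best=[]
        for a in np.arange(-.1,1.7,.01):
            u=-np.sin(a)*XM+np.cos(a)*YM; v=np.array([-u[1],u[0]])
            s=[];e=[]
            for r in np.linspace(.038,.088,12):
                for k in (-.005,0,.005,-.014,.014):
                    p=pix(cam,[*(q+r*u+k*v),.0865]); 
                    if 0<=p[0]<511 and 0<=p[1]<383: (s if abs(k)<.01 else e).append(int(g[int(round(p[1])),int(round(p[0]))]))
            if len(s)>15 and len(e)>5: best.append((np.mean(s)-.5*np.mean(e),round(a,2),np.mean(s).round()))
        best.sort(); print(n,best[:3])
E
python3 - <<'E'
from h import *
mf(); levers('wrist4')
E
```

```text
t 6.35 m(mm) -72.5 52.3 z 220.9 F [ 0.4  0.1 -1. ] Fm 0.4 0.2Traceback (most recent call last):
  File "<stdin>", line 2, in <module>
  File "h.py", line 29, in levers
    p=pix(cam,[*(q+r*u+k*v),.0865]);
  File "h.py", line 8, in pix
    p=ctrl.camera_params(cam); c=np.array(p['R'])@np.array(X)+np.array(p['t']); f=192/np.tan(np.radians(p['vertical_fov'])/2)
ValueError: time passes only in moves, steps and waits
```

View pics/wrist4.png

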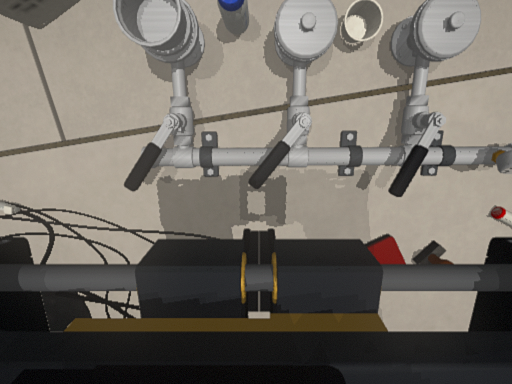

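```bash
python3 - <<'E'
from h import *
p=np.array(ctrl.get_state()['position'])
for dx in (-.0095,0,.0095,.0375):
    for h in (0,.01,.02,.03,.07): print(dx,h,pix('wrist',p+[*(dx*XM),h]).round(1), (pix('wrist',p+[*(dx*XM-.01*YM),h])-pix('wrist',p+[*(dx*XM),h])).round(1)[0])
im=cv2.imread('pics/wrist4.png')
cv2.imwrite('pics/wrist4c.png',cv2.resize(im[215:330,180:340],None,fx=5,fy=5,interpolation=cv2.INTER_CUBIC))
E
```

```text
-0.0095 0 [259.3 238.4] 13.7
-0.0095 0.01 [259.3 244.2] 14.3
-0.0095 0.02 [259.4 250.6] 15.0
-0.0095 0.03 [259.4 257.6] 15.8
-0.0095 0.07 [259.8 295.1] 20.0
0 0 [259.3 226.3] 13.8
0 0.01 [259.3 231.6] 14.5
0 0.02 [259.4 237.4] 15.2
0 0.03 [259.4 243.8] 16.0
0 0.07 [259.8 278.3] 20.4
0.0095 0 [259.3 213.8] 14.0
0.0095 0.01 [259.3 218.6] 14.7
0.0095 0.02 [259.4 223.8] 15.4
0.0095 0.03 [259.4 229.6] 16.3
0.0095 0.07 [259.8 260.8] 20.7
0.0375 0 [259.3 175.2] 14.6
0.0375 0.01 [259.3 178.2] 15.3
0.0375 0.02 [259.4 181.5] 16.1
0.0375 0.03 [259.4 185.2] 17.0
0.0375 0.07 [259.8 205.4] 21.9
```

View pics/wrist4c.png

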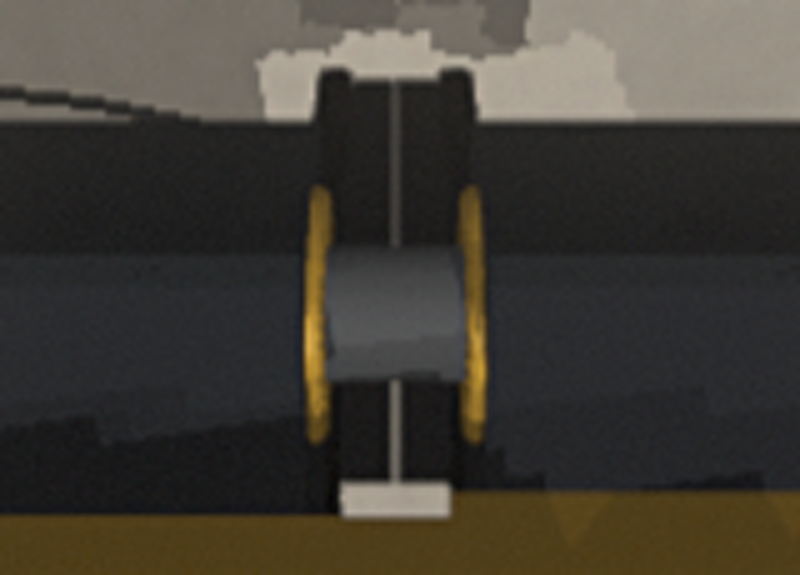

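The lever didn't move, so the closed tip must ride higher than the nominal TCP and have passed over the sleeve. In the image the tip edge is at v=229, which suggests up to about 25 mm high. I'll repeat lower, with TCP z ≈ 51 mm (header top 45 mm).

Call:
{"op": "step_arm", "data": {"increments": [4,2.3,0.3,0,0,0,5,2.3,0.3,0,0,0,5,0,0,0,0,0,2.9,0,0,0,0,0,0,0,0,0,0,0,0,0,0,0,0,0]}}

```text
time: 7.15
position: [0.4562, -0.0055, 0.0479]
tool_rot: [-2.14, 0.168, 2.139]
ft_force: [0.7, -0.5, 0.6]
grip_width: 0.008
```

Call:
{"op": "step_arm", "data": {"increments": [0,-0.45,-0.55,0,0,0,0,-0.45,-0.55,0,0,0,0,-0.45,-0.55,0,0,0,0,-0.45,-0.55,0,0,0,0,-0.45,-0.55,0,0,0]}}

```text
time: 7.78
position: [0.4851, 0.0126, 0.0469]
tool_rot: [-2.136, 0.169, 2.143]
ft_force: [-3.8, 0.2, 1.6]
grip_width: 0.005
```

```bash
python3 - <<'E'
from h import *
mf(); save('wrist5',ctrl.get_image('wrist'))
E
```

```text
t 7.775 m(mm) -53.5 28.1 z 46.9 F [-3.8  0.2  1.6] Fm -3.8 -0.4
```

View pics/wrist5.png

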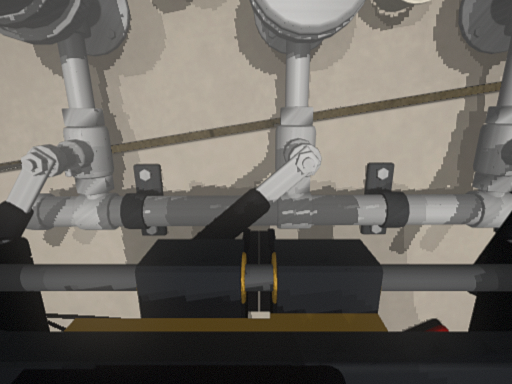

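It's in contact now and the lever is turning (sleeve at 265,200 → 200,240). I'll continue, about 3 mm higher.

Call:
{"op": "step_arm", "data": {"increments": [-0.3,-0.4,-0.5,0,0,0,0,-0.4,-0.5,0,0,0,0,-0.4,-0.5,0,0,0,0,-0.4,-0.5,0,0,0,0,-0.4,-0.5,0,0,0,0,-0.4,-0.5,0,0,0,0,-0.4,-0.4,0,0,0]}}

```text
time: 8.7
position: [0.5239, 0.0345, 0.0503]
tool_rot: [-2.138, 0.169, 2.142]
ft_force: [-6.2, -4.3, 1.2]
grip_width: 0.003
```

```bash
python3 - <<'E'
from h import *
mf(); save('wrist6',ctrl.get_image('wrist'))
E
```

```text
t 8.7 m(mm) -18.6 55.8 z 50.3 F [-6.2 -4.3  1.2] Fm -5.5 -5.2
```

View pics/wrist6.png

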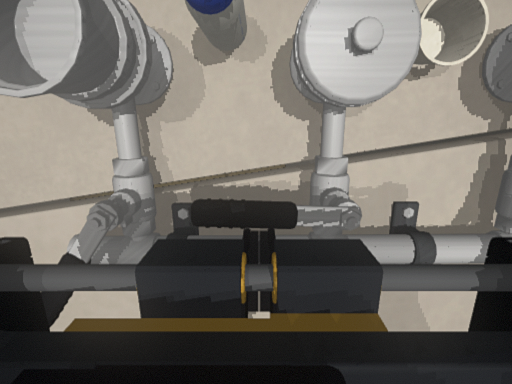

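The middle lever is almost straight across (v≈213). A few more mm, then back off.

Call:
{"op": "step_arm", "data": {"increments": [0,0.2,-0.3,0,0,0,0,0,-0.3,0,0,0,0,0,0,0,0,0]}}

```text
time: 9.12
position: [0.5259, 0.0344, 0.0497]
tool_rot: [-2.13, 0.165, 2.149]
ft_force: [-11.2, 2.3, 5.3]
grip_width: 0.006
```

```bash
python3 - <<'E'
from h import *
mf()
E
```

```text
t 9.125 m(mm) -16.6 56.0 z 49.7 F [-11.2   2.3   5.3] Fm -11.4 0.5
```

Firmly on the stop at 11 N. Now over to the right lever.

Call:
{"op": "step_arm", "data": {"increments": [0,0,3,0,0,0,0,0,3.1,0,0,0,-6,0,0,0,0,0,0,5.5,0,0,0,0,0,5.5,0,0,0,0,0,5.5,0,0,0,0,0,5.6,0,0,0,0,0,0,0,0,0,0]}}

```text
time: 10.12
position: [0.4356, -0.1817, 0.1111]
tool_rot: [-2.14, 0.178, 2.133]
ft_force: [1.6, 0.2, 0.0]
grip_width: 0.005
```

```bash
python3 - <<'E'
from h import *
mf(); save('wrist7',ctrl.get_image('wrist'))
E
```

```text
t 10.125 m(mm) -71.8 -171.6 z 111.1 F [1.6 0.2 0. ] Fm 1.5 0.5
```

View pics/wrist7.png

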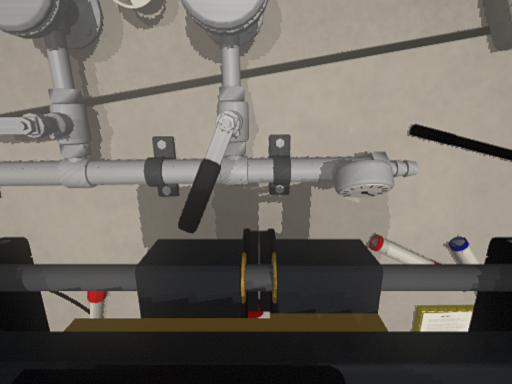

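Call:
{"op": "step_arm", "data": {"increments": [3,0,0,0,0,0,3,0,0,0,0,0,0,-0.74,-0.14,0,0,0,0,-0.74,-0.14,0,0,0,0,-0.74,-0.14,0,0,0,0,-0.74,-0.14,0,0,0,0,-0.74,-0.14,0,0,0,0,-0.6,-0.5,0,0,0,0,-0.6,-0.5,0,0,0,0,-0.6,-0.5,0,0,0]}}

```text
time: 11.42
position: [0.465, -0.1257, 0.0511]
tool_rot: [-2.138, 0.169, 2.141]
ft_force: [-3.7, 0.1, 7.8]
grip_width: 0.004
```

```bash
python3 - <<'E'
from h import *
mf(); save('wrist8',ctrl.get_image('wrist'))
E
```

```text
t 11.425 m(mm) -51.6 -111.7 z 51.1 F [-3.7  0.1  7.8] Fm -3.7 -0.5
```

View pics/wrist8.png

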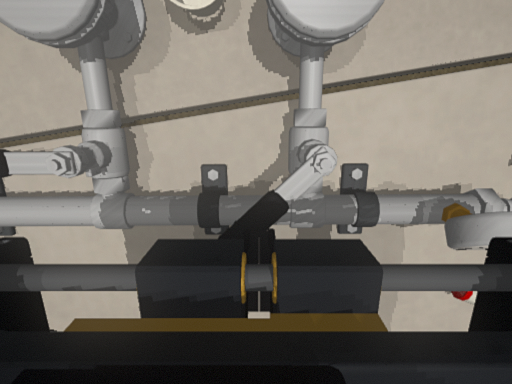

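The upward force (8 N) suggests the tip only catches the sleeve's upper edge. It cleared 86.5 mm at TCP 66, so the tip must be at least 20 mm above the TCP. I'll back off, lower 9 mm and go on.

Call:
{"op": "step_arm", "data": {"increments": [0,1,1,0,0,0,0.9,0,0,0,0,0,0,0,0,0,0,0,0,-0.5,-0.6,0,0,0,0,-0.5,-0.5,0,0,0,0,-0.6,-0.5,0,0,0,0,-0.6,-0.5,0,0,0,0,-0.4,-0.5,0,0,0]}}

```text
time: 12.48
position: [0.4845, -0.1127, 0.0417]
tool_rot: [-2.141, 0.169, 2.139]
ft_force: [-2.2, -1.4, 0.1]
grip_width: 0.004
```

```bash
python3 - <<'E'
from h import *
mf(); save('wrist9',ctrl.get_image('wrist'))
E
```

```text
t 12.475 m(mm) -34.4 -95.8 z 41.7 F [-2.2 -1.4  0.1] Fm -1.9 -1.7
```

View pics/wrist9.png

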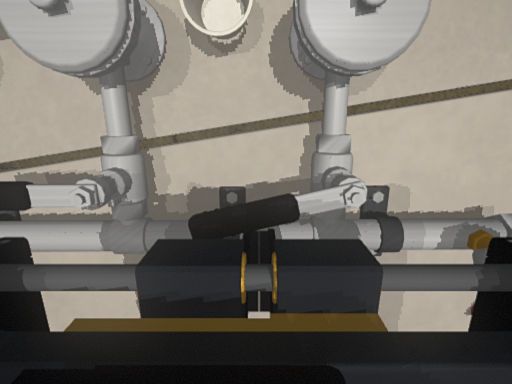

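Clean contact now, with no vertical force. Finishing the right lever.

Call:
{"op": "step_arm", "data": {"increments": [0,-0.1,-0.45,0,0,0,0,-0.1,-0.45,0,0,0,0,-0.1,-0.45,0,0,0,0,-0.1,-0.45,0,0,0,0,0,-0.3,0,0,0,0,0,0,0,0,0]}}

```text
time: 13.28
position: [0.502, -0.1113, 0.041]
tool_rot: [-2.131, 0.168, 2.147]
ft_force: [-11.0, 3.1, 8.2]
grip_width: 0.008
```

```bash
python3 - <<'E'
from h import *
mf(); save('wrist10',ctrl.get_image('wrist'))
E
```

```text
t 13.275 m(mm) -17.3 -91.7 z 41.0 F [-11.    3.1   8.2] Fm -11.3 1.3
```

View pics/wrist10.png

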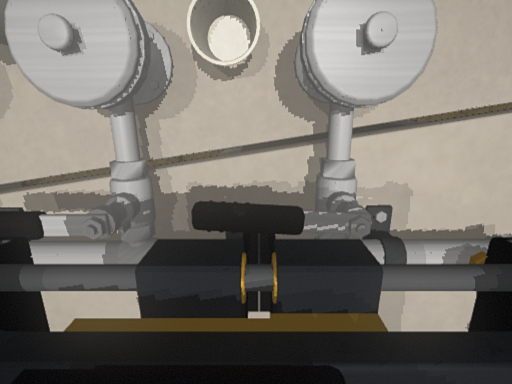

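The right lever is shut against its stop (11 N). Now to the outer side of the left lever.

Call:
{"op": "step_arm", "data": {"increments": [0,0,3,0,0,0,-4,0,0,0,0,0,-4,0,0,0,0,0,0,-5.2,0,0,0,0,0,-5.3,0,0,0,0,0,-5.3,0,0,0,0,0,-5.3,0,0,0,0,0,-5.3,0,0,0,0,0,-5.3,-1.0,0,0,0,0,0,0,0,0,0]}}

```text
time: 14.58
position: [0.5356, 0.2099, 0.1216]
tool_rot: [-2.142, 0.156, 2.14]
ft_force: [-0.3, 0.5, 0.0]
grip_width: 0.001
```

```bash
python3 - <<'E'
from h import *
mf(); save('wrist11',ctrl.get_image('wrist'))
E
```

```text
t 14.575 m(mm) -34.6 230.9 z 121.6 F [-0.3  0.5  0. ] Fm -0.4 0.4
```

View pics/wrist11.png

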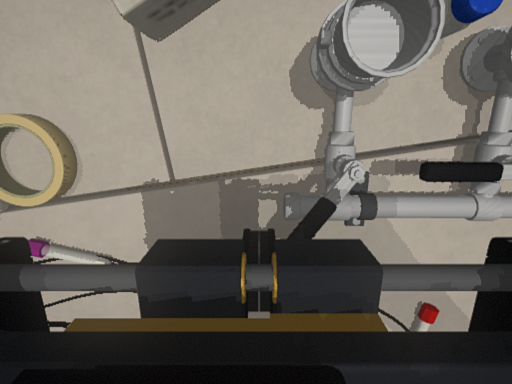

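The middle lever shows straight across (460,171). The tip is to the left of the left lever. I'll descend and push.

Call:
{"op": "step_arm", "data": {"increments": [4,0,0,0,0,0,4,0,0,0,0,0,0,0.7,0.54,0,0,0,0,0.7,0.54,0,0,0,0,0.7,0.54,0,0,0,0,0.7,0.54,0,0,0,0,0.7,0.54,0,0,0,0,0.6,0.05,0,0,0,0,0.6,0.05,0,0,0]}}

```text
time: 15.75
position: [0.499, 0.1624, 0.0414]
tool_rot: [-2.138, 0.168, 2.141]
ft_force: [-1.1, 2.5, -0.2]
grip_width: 0.005
```

```bash
python3 - <<'E'
from h import *
mf(); save('wrist12',ctrl.get_image('wrist'))
E
```

```text
t 15.75 m(mm) -63.3 178.1 z 41.4 F [-1.1  2.5 -0.2] Fm -1.4 2.3
```

View pics/wrist12.png

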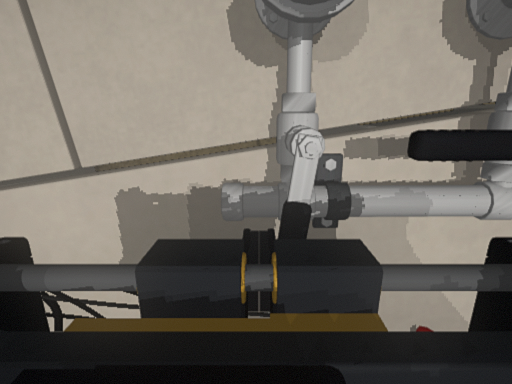

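Call:
{"op": "step_arm", "data": {"increments": [0,0.4,0,0,0,0,0,0.4,0,0,0,0,0,0.4,0,0,0,0,0,0.3,0,0,0,0,0,0,0,0,0,0]}}

```text
time: 16.42
position: [0.4971, 0.1503, 0.0413]
tool_rot: [-2.138, 0.162, 2.139]
ft_force: [-0.5, 8.0, -2.7]
grip_width: 0.005
```

```bash
python3 - <<'E'
from h import *
mf()
E
```

```text
t 16.425 m(mm) -63.2 165.9 z 41.3 F [-0.5  8.  -2.7] Fm -1.7 7.8
```

Call:
{"op": "step_arm", "data": {"increments": [0,0.2,0,0,0,0,0,0,0,0,0,0]}}

```text
time: 16.68
position: [0.497, 0.1495, 0.0414]
tool_rot: [-2.139, 0.159, 2.138]
ft_force: [-0.2, 11.2, -4.3]
grip_width: 0.009
```

Call:
{"op": "step_arm", "data": {"increments": [0,-2,0,0,0,0,0,-2,0,0,0,0,-6,0,0,0,0,0,-6,0,0,0,0,0,-6,0,0,0,0,0,-6,5,0,0,0,0,-2,5,0,0,0,0,0,5,0,0,0,0,0,3,0,0,0,0,0,2,0,0,0,0,0,0,0,0,0,0]}}

```text
time: 18.05
position: [0.4735, -0.0058, 0.2894]
tool_rot: [-2.138, 0.175, 2.138]
ft_force: [-0.3, 0.6, 0.5]
grip_width: 0.004
```

```bash
python3 - <<'E'
from h import *
mf(); P=ctrl.camera_params('wrist')
im=ctrl.get_image('wrist'); save('wrist13',im)
im=im[...,::-1]
g2=(im.max(2)<60).astype(np.uint8); g2[235:]=0; n,l,st,c=cv2.connectedComponentsWithStats(g2)
for i in range(1,n):
    if st[i,4]>150:
        v,u=np.nonzero(l==i); pts=np.array([ray('wrist',(a,b),.0865)[:2] for a,b in zip(u,v)])
        m=pts.mean(0);U,S,V=np.linalg.svd(pts-m,full_matrices=False);d=V[0]; d=d*(-1 if d@(XM-YM)>0 else 1)
        print(st[i],((m-O)@np.c_[XM,YM]).round(4),'ang',np.arctan2(-(d@XM),d@YM).round(3))
for n in ['axis_left','filter_funnel']:
    for r in ctrl.spot_point('wrist',n)[:1]: print(n,w('wrist',r['xyz']).round(3))
E
```

```text
t 18.05 m(mm) -62.0 8.1 z 289.4 F [-0.3  0.6  0.5] Fm -0.4 0.5
[193 121  47  13 399] [-0.0016  0.0696] ang -0.017
[304 121  47  12 538] [-0.0003 -0.0808] ang 0.011
[465 127  47  18 309] [-0.0123 -0.2974] ang -0.249
[150 153  16  43 477] [-0.0641  0.1511] ang 1.573
[  0 201  76  34 246] [-0.1288  0.3256] ang -0.012
axis_left [0.556 0.131 0.079]
filter_funnel [0.654 0.117 0.065]
```

View pics/wrist13.png

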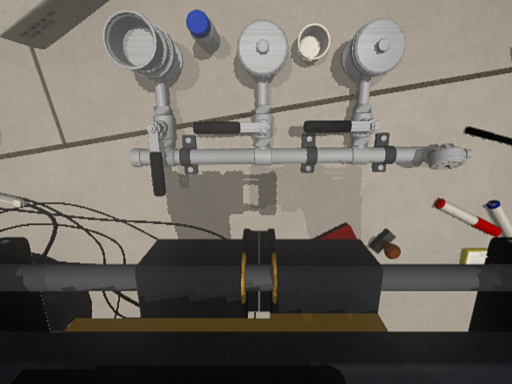

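The left lever points straight to the front (157,175; 1.57 rad). The middle (215,127) and right (326,127) levers lie straight across (about -0.02 and 0.01 rad). The funnel, caps, vial and cup look undisturbed, and the robot is clear and still.

```bash
python3 -c "
from h import *
mf(); print(ctrl.close_job())"
```

```text
t 18.2 m(mm) -62.3 11.8 z 289.5 F [-0.6  0.6  0.4] Fm -0.7 0.5
the job is handed in; nothing more can be done
None
```

All three valves are set and the job is handed in at 18.2 s. The left valve, in front of the steel filter funnel, is fully open. The middle and right valves, in front of the dust caps, are fully shut.

**How it went:**
- I pushed each lever with the closed fingertips until it reached its stop, at about 11 N.
- My first pass at the middle lever went over it without moving it, because the closed fingertips sit about 20 mm or more above the nominal tool point. I repeated it lower.
- The first part of the right-lever push caught the sleeve's upper edge, with 8 N upward. I backed off, lowered the tip and finished it cleanly.

**Last checks:**
- **Lever angles:** in the final wrist picture they measured about 1.57 rad (left), -0.02 (middle) and 0.01 (right).
- **Funnel:** the detector put it within about 5 mm of the left seat's fitted centre, which is close to its own error. It looked upright.
- **Other objects:** the caps, vial and cup looked undisturbed. I did not check the timer, tube, pen, tape or stapler in a final picture; no move took the gripper down near them.
- **Contact:** the arm was raised clear, with the force reading near zero.

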